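Take the ornament tray out of the drying box

ROBOT

A 7-joint arm with a two-finger parallel gripper is mounted at the origin on the work surface. World frame = base frame: x ahead of the robot, y to its left, z up, the work surface at z = 0. Lengths are in m, angles in rad, forces in N, time in s.
With the tool pointing down it reaches from about 0.425 to 0.875 m from the base axis. Payload 4.7 kg.
Tool frame: the origin (TCP) lies midway between the tips of the shut fingers; the grasp point (between the pads) lies 19 mm behind it; z points along the fingers, y is the line along which they close (so a half turn about z gives the same grasp; the last joint's range is limited). The gripper opens to 85 mm and grips with 20 to 120 N. Pads are 22 mm wide; open, the fingers measure 114 mm over their backs; the gripper's body (76 mm by 85 mm) begins 54 mm behind the grasp point. The pads swing forward as they close: fully open they stand 13 mm farther back than shut.
Start: joints at [-1.123, 0.321, -0.07, 1.45, 0.023, 1.371, -0.057], TCP at [0.273, 0.59, 0.231] pointing down, gripper open.
Joint ranges: [-2.86, 2.86], [-0.3, 2.09], [-1.38, 1.24], [0.06, 2.45], [-1.56, 4.7], [0.09, 2.05], [-2.69, 2.69]. Speed limits (rad/s): [2.57, 2.57, 3.14, 3.14, 3.14, 3.14, 3.14].

INTERFACE

Orientations are given as a unit quaternion [w, x, y, z].
In Python, from plant import env gives the robot as it stands.
- The arm moves only by the tool step_arm, never from a script. Its argument "motion" is a list of rows, each a list of 7 numbers: the gripper's target within -1 to 1 (shut at 1, half-way at 0, fully open at -1), then the shift along the tool's x, y, z in units of 30 mm (1.0 is 30 mm), then the turn, a rotation vector about the tool's x, y, z in units of 6 degrees (1.0 is 6 degrees). A call has 1 to 8 rows; each row is the pose to reach, as a shift and turn from the pose commanded when the call began, along the tool's axes at that moment; what a row does not reach only later rows make up. A row lasts 1/12 s, in which the tool goes at most 41.7 mm and 7.16 degrees, less where a joint would pass 70% of its speed; a pose out of reach is approached as far as the arm can. A call with a gripper value outside its range is refused whole. The fingers move at their own pace and stop on an object; "grip_force" is the grip in N (left out, the last holds). Time passes only in rows, so rows that repeat a pose let the fingers close. It gives the time, the measured TCP pose, the force, the opening and the grip force at its end, in the units of the state.
- env.get_state(): the state, without advancing time (a new reading comes with each control period).
- env.snapshot(name): name is "scene" or "top" or "wrist"; returns a dict with "color" (384x512x3 uint8, red, green, blue), "z_map" (384x512 float32, m along the optical axis (not along the pixel's ray), 0 where there is no reading), "intrinsics" (3x3 intrinsics, pixels), "view" (4x4, takes a point from world to camera coordinates); the wrist camera has in their place "tool_from_camera" (4x4, takes a point from camera to tool coordinates, whose origin is the TCP and whose axes are the flange's). Camera axes: x right, y down, z forward; pixel columns grow to the right and rows downward; lengths in m; the calibration is good to about 2 mm. A picture is of the moment at which its call begins: read the wrist's pose just before it.
- env.close_job(): hands the job in; it is judged then, once.
The state is a dict: "clock": time; "joint_pos": joint angles; "joint_velocities": joint speeds; "joint_efforts": joint torques, N m; "tool_pos": TCP position; "eef_rot": TCP orientation; "wrist_force": force on the tool from outside, world axes, zero at the start; "moment": the same for the moment, N m; "gripper_width": finger opening in m; "grasp_force": force on a finger pad.
Only numpy, scipy, OpenCV 4.12 (cv2) and the standard library are available. Lean on these libraries where they do the work, as an engineer would, in place of code of your own. Each camera call takes 0.05 s, during which the arm holds its last target. There are 200 camera calls.

TASK

Lift the loose plywood cover up off the two pins of the drying box and lay it flat on the cork mat, roughly centred, without dropping it, and let go of it. Then lift the tray of gilded ornaments out of the box by its handle, keeping it level so that both ornaments stay on it, and finish still holding it, steady and level in the air over the box, about a hand's breadth (8 to 10 cm) above the rim. Leave the mug of brushes, the tumbler, the jar and the loose brush where they are.

Things in the scene. Friction and masses are not known exactly. Their poses are not given: they have to be found in the camera images.
- box: The drying box, fixed: an open-topped grey box 218 (x) x 146 (y) x 78 high; its well is 178 x 134 with a floor 6 above the bench. Origin: centre of its underside, on the bench; x along its long side. On the rim, at x = +99 and -99, y = 0, stand two steel pins, 6 in diameter, reaching 14 above the rim (8 above the top of the seated cover). Dark vent slots on its long sides, a black knob on one short side.
- mat: Cork mat, fixed flat on the bench: 260 (x) x 190 (y) x 4 thick. Origin: centre of its underside; x along its long side. The box and the mat stand side by side, either one on the left.
- cover_grip (a point): Centre of the handle bar of the cover. The cover is a loose plywood plate 218 (x) x 146 (y) x 6 thick, about 0.2 kg, lying at the start on the rim of the box with its two 9 mm holes over the pins. On its middle stands a dark wooden loop handle: a level bar 70 long (along x), 12 wide (y, the way to pinch it), 20 high, on two end posts 20 high. The point lies 36 above the plate's underside (30 above its top), 10 below the bar's top; z is the plate's normal.
- tray_grip (a point): Centre of the handle bar of the tray. The tray stands loose on the floor of the well, under the cover: light wood, 150 (x) x 104 (y), rim 14 high, 5 thick floor, about 0.25 kg. Over its middle stands a steel loop handle: a level bar 70 long (along x), 12 wide (y, the way to pinch it), 20 high, on two end posts; its top is 6 below the rim of the box. The point lies 56 above the tray's underside, 10 below the bar's top; z is the tray's normal.
- cover: The cover as a body (see cover_grip); origin: centre of the plate's underside.
- tray: The tray as a body (see tray_grip); origin: centre of its underside.
- rosette: Gilded round rosette, 36 across, 13 high, 30 g, loose on the tray towards its +x end. Origin: centre of its underside.
- leaf: Gilded oblong leaf spray, 22 x 56 x 11, 30 g, loose on the tray towards its -x end. Origin: centre of its underside.
- mug: Bystander: white mug, 80 across, 95 high, with brushes standing in it up to 190. Origin: centre of its underside.
- tumbler: Bystander: empty glass tumbler, 66 across, 80 high. Origin: centre of its underside.
- jar: Bystander: amber jar with a steel lid, 60 across, 70 high. Origin: centre of its underside.
- brush: Bystander: a paint brush lying loose on the bench.

How it is judged:
By the outcome, as a careful person would: the job done as asked, in the order asked, and still so for the second after the job is handed in, while the arm keeps its last pose, push and grip.
It also fails if it takes over 64 s, if anything falls off the work surface, if the arm or the gripper's body presses on something with over 40 N, if the wrist force passes 120 N, or if a joint passes its speed limit or range.

## Working session

There is one attempt and no reset: what is moved stays moved. The work goes in short steps, Python scripts to look and compute and a tool call to move; the robot and the scene stay as the last step left them, time stands still between calls to the robot, and variables do not carry over. Pictures are saved under pics/ and viewed, at most 10 in all, crops included, and the job is handed in when it is done.

Besides the shell and the picture viewer there is one more tool, called after "Call:" as name(argument=value, ...), one argument or row to a line, values as JSON. step_arm: Moves the arm, as the interface text tells. Its arguments: {"type":"object","properties":{"motion":{"type":"array"},"grip_force":{"type":"number"}},"required":["motion"]}

```bash
mkdir -p pics; cat > h.py <<'E'
import numpy as np, cv2
from plant import env
from scipy.spatial.transform import Rotation as R
def snap(n,f=None):
    s=env.get_state(); d=env.snapshot(n)
    if f: cv2.imwrite('pics/'+f,d['color'][:,:,::-1])
    if n=='wrist':
        T=np.eye(4); q=s['eef_rot']; T[:3,:3]=R.from_quat([q[1],q[2],q[3],q[0]]).as_matrix(); T[:3,3]=s['tool_pos']
        d['c2w']=T@np.array(d['tool_from_camera'])
    else: d['c2w']=np.linalg.inv(d['view'])
    K=np.array(d['intrinsics']); z=d['z_map']; v,u=np.mgrid[:384,:512]
    P=np.stack([(u-K[0,2])/K[0,0]*z,(v-K[1,2])/K[1,1]*z,z],-1)
    d['W']=P@d['c2w'][:3,:3].T+d['c2w'][:3,3]; d['W'][z==0]=np.nan
    return s,d
def st():
    s=env.get_state(); print({k:np.round(s[k],4).tolist() for k in s if k not in('joint_velocities','joint_efforts')}); q=s['eef_rot']; print(np.round(R.from_quat([q[1],q[2],q[3],q[0]]).as_matrix(),3))
E
python3 - <<'E'
from h import *
st()
a,d=snap('scene','s.png'); b,t=snap('top','t.png')
np.savez('m.npz',top=t['W'],scene=d['W'])
E
```

```text
{'clock': 0.0, 'joint_pos': [-1.1229, 0.3218, -0.0701, 1.4517, 0.0226, 1.3708, -0.0569], 'tool_pos': [0.273, 0.5893, 0.2302], 'eef_rot': [-0.0002, 0.2152, 0.9766, -0.001], 'wrist_force': [-0.2033, 0.4833, 1.0841], 'moment': [-0.0408, 0.0259, -0.0506], 'grasp_force': 0.0, 'gripper_width': 0.0853}
[[-0.907  0.42  -0.001]
 [ 0.42   0.907 -0.002]
 [-0.    -0.002 -1.   ]]
```

View pics/t.png

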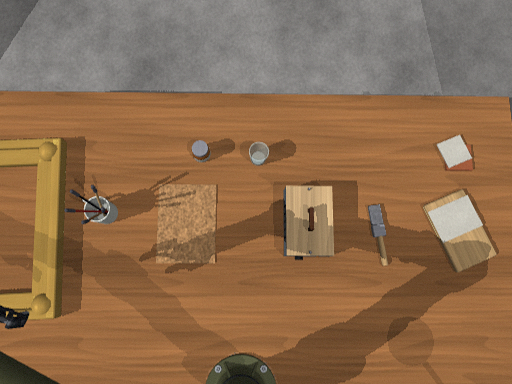

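View pics/s.png

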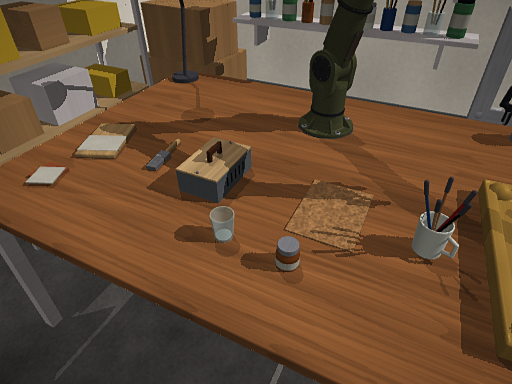

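The top view shows the box with its cover at about (310,221) and the handle at (310,219). The mat spans about (157–217, 184–263), the mug is at (100,210), the jar at (200,150) and the tumbler at (259,153). I'll measure these next.

```bash
python3 - <<'E'
from h import *
W=np.load('m.npz')['top']; t=cv2.imread('pics/t.png')
for n,u,v in [('matc',187,223),('m1',159,186),('m2',215,186),('m3',214,261),('m4',159,261),('handle',310,219),('jar',200,149),('tumb',259,153),('mug',100,210),('bench',250,220)]: print(n,W[v,u].round(3))
def rect(m,zz):
    m&=(np.abs(W[...,2]-zz)<0.006); v,u=np.where(m); 
    p=W[m][:,:2]; r=cv2.minAreaRect((p*1000).astype(np.float32)); print(r,W[m][:,2].mean(),len(p),cv2.boxPoints(r).tolist())
box=np.zeros(W.shape[:2],bool); box[175:270,275:345]=1
rect(box.copy(),0.084); rect(box.copy(),0.127)
hsv=cv2.cvtColor(t,cv2.COLOR_BGR2HSV)
# pin search image
c=np.hstack([cv2.resize(t[175:270,275:345],None,fx=6,fy=6,interpolation=2)[:570],cv2.resize(t[175:270,150:225],None,fx=5,fy=6,interpolation=2)])
cv2.imwrite('pics/c.png',c)
E
```

```text
matc [0.519 0.177 0.006]
m1 [0.643 0.275 0.001]
m2 [0.644 0.088 0.001]
m3 [ 0.396  0.088 -0.003]
m4 [0.395 0.264 0.003]
handle [ 0.518 -0.207  0.124]
jar [0.753 0.134 0.065]
tumb [ 0.759 -0.059  0.005]
mug [0.553 0.446 0.053]
bench [ 0.53  -0.029  0.003]
((522.8859252929688, -212.4100799560547), (147.43504333496094, 217.37088012695312), 89.0002212524414) 0.0835469651159424 3084 [[412.9307861328125, -284.219970703125], [630.2685546875, -288.0127868652344], [632.841064453125, -140.60018920898438], [415.5032958984375, -136.807373046875]]
((521.8109130859375, -211.59124755859375), (10.050873756408691, 66.88519287109375), 88.45777130126953) 0.123584583983126 77 [[488.24517822265625, -215.7147979736328], [555.1061401367188, -217.5149383544922], [555.3766479492188, -207.4676971435547], [488.51568603515625, -205.6675567626953]]
```

View pics/c.png

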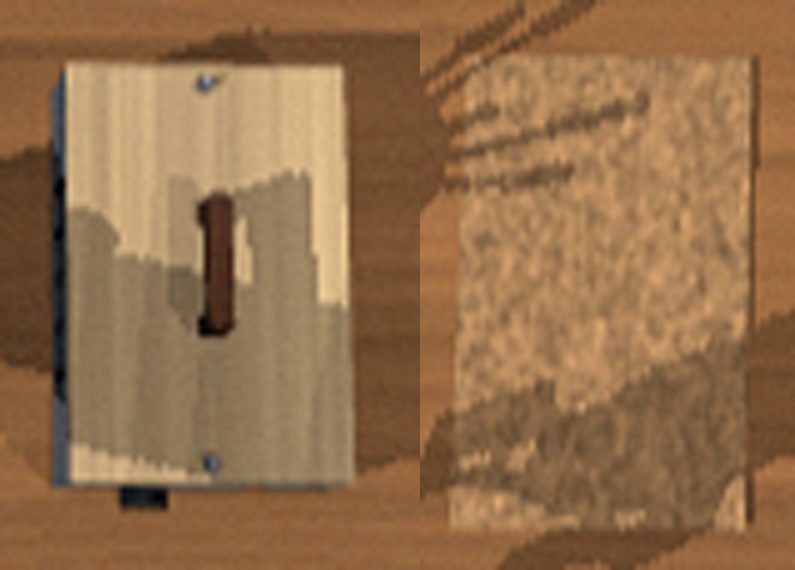

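The crop confirms the box, handle and both pins (crop px 205,83 and 211,463). The measured heights fit: plate top 0.084 and handle top 0.124. I'll find the mat pose by ray casting and then start moving.

```bash
cat >> h.py <<'E'
def to(p,yaw):  # units from present pose to TCP p with tool down, tool x along world angle yaw (deg)
    s=env.get_state(); q=s['eef_rot']; A=R.from_quat([q[1],q[2],q[3],q[0]])
    c,n=np.cos(np.radians(yaw)),np.sin(np.radians(yaw))
    B=R.from_matrix(np.array([[c,n,0],[n,-c,0],[0,0,-1.]]))
    print(p,'shift',(A.inv().apply(np.array(p)-s['tool_pos'])/0.03).round(3),'turn',((A.inv()*B).as_rotvec(degrees=True)/6).round(3),'at',np.round(s['tool_pos'],4),'F',np.round(s['wrist_force'],1),'w',round(s['gripper_width'],4),'g',s['grasp_force'],'t',s['clock'])
E
python3 - <<'E'
from h import *
a,d=snap('top'); K=d['intrinsics'];T=d['c2w']
def ray(u,v,z):
    r=T[:3,:3]@np.linalg.solve(K,[u,v,1]); o=T[:3,3]; return o+r*(z-o[2])/r[2]
C=np.array([ray(150+(x-420)/5,175+y/6,0.004)[:2] for x,y in[(460,56),(750,56),(746,528),(450,528)]])
print(C.round(3),C.mean(0)); print(cv2.minAreaRect((C*1000).astype(np.float32)))
p1=ray(275+205/6,175+83/6,.09);p2=ray(275+211/6,175+463/6,.09);print('pins',p1,p2,(p1+p2)/2)
to([0.45,0.25,0.23],179); to([0.522,-0.2115,0.23],179)
E
```

```text
[[0.648 0.278]
 [0.649 0.085]
 [0.389 0.083]
 [0.389 0.273]] [0.51876534 0.17980685]
((518.5428466796875, 180.48060607910156), (259.981201171875, 193.02389526367188), 0.3882502019405365)
pins [ 0.61798065 -0.2126503   0.09      ] [ 0.42092301 -0.21094397  0.09      ] [ 0.51945183 -0.21179714  0.09      ]
[0.45, 0.25, 0.23] shift [-10.106  -7.787   0.028] turn [-1.400e-02 -2.000e-03 -3.976e+00] at [0.2731 0.5894 0.2305] F [ 0.3  0.3 -0.1] w 0.0854 g 0.0 t 0.15
[0.522, -0.2115, 0.23] shift [-18.75  -20.737   0.047] turn [-1.400e-02 -2.000e-03 -3.976e+00] at [0.2731 0.5894 0.2305] F [ 0.3  0.3 -0.1] w 0.0854 g 0.0 t 0.15
```

Call:
step_arm(
  motion=[
    [-1, -1.2, -1.0, 0, 0, 0, -0.5],
    [-1, -2.4, -1.9, 0, 0, 0, -1.0],
    [-1, -3.6, -2.8, 0, 0, 0, -1.5],
    [-1, -4.8, -3.7, 0, 0, 0, -2.0],
    [-1, -6.0, -4.7, 0, 0, 0, -2.5],
    [-1, -7.2, -5.6, 0, 0, 0, -3.0],
    [-1, -8.4, -6.6, 0, 0, 0, -3.5],
    [-1, -9.6, -7.5, 0, 0, 0, -4.0],
  ],
)

```text
clock: 0.82
tool_pos: [0.4255, 0.2911, 0.2313]
eef_rot: [-0.0, 0.006, 1.0, 0.0]
wrist_force: [0.4, 0.3, -0.6]
gripper_width: 0.0855
grasp_force: 0.0
```

```bash
python3 -c "
from h import *
to([0.521,-0.2115,0.22],179.3)"
```

```text
[0.521, -0.2115, 0.22] shift [ -3.388 -16.712   0.373] turn [ 0.001 -0.     0.   ] at [0.4255 0.2911 0.2313] F [ 0.4  0.3 -0.6] w 0.0855 g 0.0 t 0.8167
```

Call:
step_arm(
  motion=[
    [-1, -0.3, -1.2, 0, 0, 0, 0],
    [-1, -0.5, -2.4, 0, 0, 0, 0],
    [-1, -0.8, -3.6, 0, 0, 0, 0],
    [-1, -1.0, -4.8, 0, 0, 0, 0],
    [-1, -1.3, -6.0, 0, 0, 0, 0],
    [-1, -1.5, -7.2, 0, 0, 0, 0],
    [-1, -1.7, -8.4, 0, 0, 0, 0],
    [-1, -1.9, -9.6, 0, 0, 0, 0],
  ],
)

```text
clock: 1.48
tool_pos: [0.4776, 0.0025, 0.2313]
eef_rot: [0.0, 0.007, 1.0, 0.0]
wrist_force: [0.8, 0.1, 0.9]
gripper_width: 0.0856
grasp_force: 0.0
```

Call:
step_arm(
  motion=[
    [-1, -0.2, -1.2, 0, 0, 0, 0],
    [-1, -0.4, -2.4, 0, 0, 0, 0],
    [-1, -0.6, -3.6, 0, 0, 0, 0],
    [-1, -0.8, -4.8, 0, 0, 0, 0],
    [-1, -0.8, -5.6, 0, 0, 0, 0],
    [-1, -0.8, -6.2, 0, 0, 0, 0],
    [-1, -0.8, -6.2, 0, 0, 0, 0],
    [-1, -0.8, -6.2, 0, 0, 0, 0],
  ],
)

```text
clock: 2.15
tool_pos: [0.4986, -0.1828, 0.2311]
eef_rot: [-0.0, 0.009, 1.0, 0.0]
wrist_force: [0.3, -0.2, 0.6]
gripper_width: 0.0852
grasp_force: 0.0
```

Call:
step_arm(
  motion=[
    [-1, 0, 0, 0, 0, 0, 0],
    [-1, 0, 0, 0, 0, 0, 0],
  ],
)

```text
clock: 2.32
tool_pos: [0.4994, -0.1802, 0.2311]
eef_rot: [-0.0, 0.006, 1.0, 0.0]
wrist_force: [0.6, 0.0, -0.9]
gripper_width: 0.0857
grasp_force: 0.0
```

```bash
python3 - <<'E'
from h import *
to([0.521,-0.2115,0.22],179.3)
s,d=snap('wrist','w1.png'); W=d['W']
def rect(zz,tol):
    m=(np.abs(W[...,2]-zz)<tol); p=W[m][:,:2]; r=cv2.minAreaRect((p*1000).astype(np.float32)); print(r,len(p),W[m].mean(0))
rect(.124,.004)
E
```

```text
[0.521, -0.2115, 0.22] shift [-0.735 -1.033  0.37 ] turn [ 0.008 -0.002 -0.002] at [ 0.4994 -0.1802  0.2311] F [ 0.6  0.  -0.9] w 0.0857 g 0.0 t 2.3167
((520.623046875, -212.95091247558594), (12.31821346282959, 69.1335220336914), 89.50269317626953) 856 [ 0.51890233 -0.21262214  0.12463269]
```

View pics/w1.png

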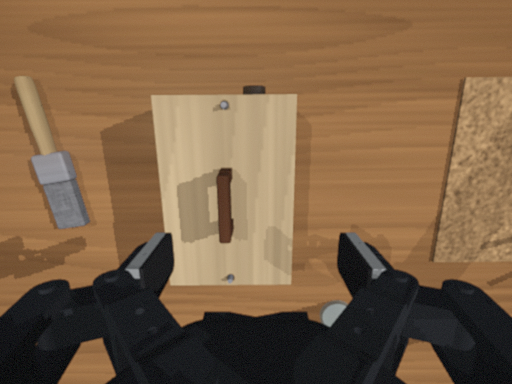

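The wrist view shows the cover handle at (225,205) and the pins at (223,104) and (230,279). The handle measures (0.5206, -0.2125), top at 0.1246, which agrees with the top view. I'll descend.

Call:
step_arm(
  motion=[
    [-1, -0.4, -0.6, 0.3, 0, 0, 0],
    [-1, -0.7, -1.07, 0.9, 0, 0, 0],
    [-1, -0.7, -1.07, 1.6, 0, 0, 0],
    [-1, -0.7, -1.07, 2.3, 0, 0, 0],
    [-1, -0.7, -1.07, 2.9, 0, 0, 0],
    [-1, -0.7, -1.07, 3.2, 0, 0, 0],
    [-1, -0.7, -1.07, 3.2, 0, 0, 0],
    [-1, -0.7, -1.07, 3.2, 0, 0, 0],
  ],
)

```text
clock: 3.03
tool_pos: [0.5199, -0.2138, 0.1356]
eef_rot: [-0.0, 0.007, 1.0, 0.0]
wrist_force: [-0.4, -0.3, 0.6]
gripper_width: 0.0858
grasp_force: 0.0
```

```bash
python3 -c "
from h import *
to([0.5206,-0.2125,0.095],179.4)"
```

```text
[0.5206, -0.2125, 0.095] shift [-0.023  0.042  1.352] turn [ 0.002 -0.    -0.032] at [ 0.5199 -0.2138  0.1356] F [-0.4 -0.3  0.6] w 0.0858 g 0.0 t 3.0333
```

Call:
step_arm(
  motion=[
    [-1, 0, 0.04, 0.4, 0, 0, 0],
    [-1, 0, 0.04, 0.9, 0, 0, 0],
    [-1, 0, 0.04, 1.25, 0, 0, 0],
    [-1, 0, 0.04, 1.35, 0, 0, 0],
    [-1, 0, 0.04, 1.35, 0, 0, 0],
    [-1, 0, 0.04, 1.35, 0, 0, 0],
  ],
)

```text
clock: 3.53
tool_pos: [0.5199, -0.2134, 0.0952]
eef_rot: [0.0, 0.008, 1.0, -0.0]
wrist_force: [0.7, -0.6, -0.1]
gripper_width: 0.0855
grasp_force: 0.0
```

Call:
step_arm(
  motion=[
    [0.2, 0, 0, 0, 0, 0, 0],
    [0.5, 0, 0, 0, 0, 0, 0],
    [1, 0, 0, 0, 0, 0, 0],
    [1, 0, 0, 0, 0, 0, 0],
    [1, 0, 0, 0, 0, 0, 0],
    [1, 0, 0, 0, 0, 0, 0],
    [1, 0, 0, 0, 0, 0, 0],
    [1, 0, 0, 0, 0, 0, 0],
  ],
  grip_force=40,
)

```text
clock: 4.2
tool_pos: [0.5198, -0.2128, 0.0951]
eef_rot: [0.0, 0.007, 1.0, 0.0]
wrist_force: [-0.3, 0.3, 1.9]
gripper_width: 0.0111
grasp_force: 39.5
```

```bash
python3 -c "
from h import *
to([0.5206,-0.2125,0.095],179.4)"
```

```text
[0.5206, -0.2125, 0.095] shift [-0.025  0.011  0.002] turn [ 0.005  0.003 -0.037] at [ 0.5198 -0.2128  0.0951] F [-0.3  0.3  1.9] w 0.0111 g 39.48830187320709 t 4.2
```

Call:
step_arm(
  motion=[
    [1, 0, 0, -0.08, 0, 0, 0],
    [1, 0, 0, -0.2, 0, 0, 0],
    [1, 0, 0, -0.4, 0, 0, 0],
    [1, 0, 0, -0.6, 0, 0, 0],
    [1, 0, 0, -0.8, 0, 0, 0],
    [1, 0, 0, -1.0, 0, 0, 0],
    [1, 0, 0, -1.2, 0, 0, 0],
    [1, 0, 0, -1.3, 0, 0, 0],
  ],
)

```text
clock: 4.87
tool_pos: [0.5201, -0.2137, 0.1351]
eef_rot: [0.001, 0.008, 1.0, -0.0]
wrist_force: [0.4, -0.3, -1.4]
gripper_width: 0.0109
grasp_force: 39.0
```

Call:
step_arm(
  motion=[
    [1, 0, 0, -0.3, 0, 0, 0],
    [1, 0, 0, -0.7, 0, 0, 0],
    [1, 0, 0, -1.1, 0, 0, 0],
    [1, 0, 0, -1.5, 0, 0, 0],
    [1, 0, 0, -1.8, 0, 0, 0],
    [1, 0, 0, -2.0, 0, 0, 0],
    [1, 0, 0, -2.0, 0, 0, 0],
    [1, 0, 0, -2.0, 0, 0, 0],
  ],
)

```text
clock: 5.53
tool_pos: [0.5197, -0.2132, 0.1941]
eef_rot: [0.0, 0.007, 1.0, 0.0]
wrist_force: [0.2, 0.6, -1.9]
gripper_width: 0.0117
grasp_force: 39.0
```

```bash
python3 - <<'E'
from h import *
to([0.519,0.180,0.195],180)
s,d=snap('top','t2.png'); s,e=snap('scene'); s,w=snap('wrist')
c=lambda i:cv2.resize(i,(400,300))
cv2.imwrite('pics/c2.png',np.hstack([c(e['color']),c(w['color'])])[:,:,::-1])
W=w['W']; 
m=(np.abs(W[...,2]-0.186)<.02); print(np.percentile(W[m][:,2],[5,50,95]))
p=W[m]; A=np.c_[p[:,:2],np.ones(len(p))]; k=np.linalg.lstsq(A,p[:,2],rcond=None)[0]; print('plane',k,len(p)); r=cv2.minAreaRect((p[:,:2]*1000).astype(np.float32)); print(r)
E
```

```text
[0.519, 0.18, 0.195] shift [ 0.219 13.104 -0.03 ] turn [ 0.001  0.006 -0.141] at [ 0.5197 -0.2132  0.1941] F [ 0.2  0.6 -1.9] w 0.0117 g 39.0043705701828 t 5.5333
[0.1821455  0.18319327 0.18429541]
plane [ 0.00119293 -0.00043748  0.18265923] 56841
((497.1891784667969, -214.11868286132812), (147.38760375976562, 171.70089721679688), 89.45659637451172)
```

View pics/c2.png

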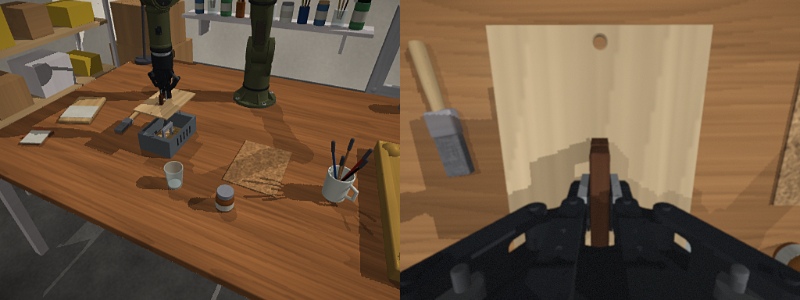

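The cover hangs level in the gripper (wrist view: hole at (600,42), bar at (600,190)) and the tray can be seen in the open box. I'll carry the cover to the mat.

Call:
step_arm(
  motion=[
    [1, 0, 0.2, 0, 0, 0, 0],
    [1, 0, 0.6, 0, 0, 0, 0],
    [1, 0, 1.2, 0, 0, 0, 0],
    [1, 0, 1.9, 0, 0, 0, 0],
    [1, 0, 2.7, 0, 0, 0, 0],
    [1, 0, 3.5, 0, 0, 0, 0],
    [1, 0, 4.3, 0, 0, 0, 0],
    [1, 0, 5.1, 0, 0, 0, -0.1],
  ],
)

```text
clock: 6.35
tool_pos: [0.5214, -0.0586, 0.1934]
eef_rot: [-0.0, 0.002, 1.0, 0.0]
wrist_force: [0.5, 0.6, -1.6]
gripper_width: 0.0112
grasp_force: 39.0
```

Call:
step_arm(
  motion=[
    [1, 0, 0.8, 0, 0, 0, 0],
    [1, 0, 1.6, 0, 0, 0, 0],
    [1, 0, 2.4, 0, 0, 0, 0],
    [1, 0, 3.2, 0, 0, 0, 0],
    [1, 0, 4.0, 0, 0, 0, 0],
    [1, 0.1, 4.8, 0, 0, 0, 0],
    [1, 0.1, 5.5, 0, 0, 0, 0],
    [1, 0.2, 6.1, 0, 0, 0, 0],
  ],
)

```text
clock: 7.02
tool_pos: [0.5162, 0.1251, 0.1933]
eef_rot: [-0.0, 0.001, 1.0, 0.0]
wrist_force: [-0.1, 0.1, -2.7]
gripper_width: 0.0115
grasp_force: 39.1
```

Call:
step_arm(
  motion=[
    [1, 0, 0.5, 0, 0, 0, 0],
    [1, 0, 0.9, 0, 0, 0, 0],
    [1, 0, 1.3, 0, 0, 0, 0],
    [1, 0, 1.6, 0, 0, 0, 0],
    [1, 0, 1.8, 0, 0, 0, 0],
    [1, 0, 1.9, 0, 0, 0, 0],
    [1, 0, 1.9, 0, 0, 0, 0],
    [1, 0, 1.9, 0, 0, 0, 0],
  ],
)

```text
clock: 7.68
tool_pos: [0.5171, 0.1791, 0.1938]
eef_rot: [0.0, 0.003, 1.0, -0.0]
wrist_force: [-0.1, -0.8, -2.8]
gripper_width: 0.0113
grasp_force: 39.1
```

```bash
python3 -c "
from h import *
to([0.519,0.180,0.022],180)"
```

```text
[0.519, 0.18, 0.022] shift [-0.061  0.034  5.727] turn [-0.004  0.    -0.051] at [0.5171 0.1791 0.1938] F [-0.1 -0.8 -2.8] w 0.0113 g 39.05820429325104 t 7.6833
```

Call:
step_arm(
  motion=[
    [1, 0, 0, 0.4, 0, 0, 0],
    [1, 0, 0, 1.1, 0, 0, 0],
    [1, 0, 0, 1.9, 0, 0, 0],
    [1, 0, 0, 2.7, 0, 0, 0],
    [1, 0, 0, 3.5, 0, 0, 0],
    [1, 0, 0, 4.2, 0, 0, 0],
    [1, 0, 0, 4.8, 0, 0, 0],
    [1, 0, 0, 5.1, 0, 0, 0],
  ],
)

```text
clock: 8.35
tool_pos: [0.5151, 0.1781, 0.0376]
eef_rot: [-0.002, 0.003, 1.0, -0.001]
wrist_force: [-1.3, -0.7, -1.5]
gripper_width: 0.0112
grasp_force: 39.0
```

Call:
step_arm(
  motion=[
    [1, 0, 0, 0.15, 0, 0, 0],
    [1, 0, 0, 0.3, 0, 0, 0],
    [1, 0, 0, 0.4, 0, 0, 0],
    [1, 0, 0, 0.45, 0, 0, 0],
    [1, 0, 0, 0.5, 0, 0, 0],
    [1, 0, 0, 0.5, 0, 0, 0],
    [1, 0, 0, 0.5, 0, 0, 0],
  ],
)

```text
clock: 8.93
tool_pos: [0.5173, 0.18, 0.0263]
eef_rot: [0.0, 0.002, 1.0, 0.0]
wrist_force: [-0.2, 0.1, -1.1]
gripper_width: 0.0116
grasp_force: 39.0
```

Call:
step_arm(
  motion=[
    [1, 0, 0, 0.05, 0, 0, 0],
    [1, 0, 0, 0.1, 0, 0, 0],
    [1, 0, 0, 0.13, 0, 0, 0],
    [1, 0, 0, 0.15, 0, 0, 0],
    [1, 0, 0, 0.15, 0, 0, 0],
  ],
)

```text
clock: 9.35
tool_pos: [0.5169, 0.1798, 0.0212]
eef_rot: [-0.0, 0.002, 1.0, -0.0]
wrist_force: [0.8, -0.2, -2.4]
gripper_width: 0.0114
grasp_force: 39.1
```

Call:
step_arm(
  motion=[
    [1, 0, 0, 0.03, 0, 0, 0],
    [1, 0, 0, 0.05, 0, 0, 0],
    [1, 0, 0, 0.05, 0, 0, 0],
    [1, 0, 0, 0.05, 0, 0, 0],
  ],
)

```text
clock: 9.68
tool_pos: [0.517, 0.1798, 0.021]
eef_rot: [-0.0, 0.002, 1.0, 0.0]
wrist_force: [-3.4, -1.1, 8.4]
gripper_width: 0.0114
grasp_force: 40.4
```

Contact at 8 N. I'll open the fingers and rise.

Call:
step_arm(
  motion=[
    [0.6, 0, 0, 0, 0, 0, 0],
    [0.3, 0, 0, 0, 0, 0, 0],
    [0, 0, 0, 0, 0, 0, 0],
    [-0.5, 0, 0, 0, 0, 0, 0],
    [-0.5, 0, 0, 0, 0, 0, 0],
    [-0.5, 0, 0, -0.1, 0, 0, 0],
    [-0.5, 0, 0, -0.3, 0, 0, 0],
    [-0.5, 0, 0, -0.7, 0, 0, 0],
  ],
)

```text
clock: 10.35
tool_pos: [0.516, 0.1794, 0.0404]
eef_rot: [-0.001, 0.002, 1.0, -0.001]
wrist_force: [-0.6, -0.4, -0.9]
gripper_width: 0.064
grasp_force: 0.0
```

Call:
step_arm(
  motion=[
    [-1, 0, 0, -0.6, 0, 0, 0],
    [-1, 0, 0, -1.4, 0, 0, 0],
    [-1, 0, 0, -2.4, 0, 0, 0],
    [-1, 0, 0, -3.4, 0, 0, 0],
    [-1, 0, 0, -4.4, 0, 0, 0],
    [-1, 0, 0, -5.4, 0, 0, 0],
    [-1, 0, 0, -6.2, 0, 0, 0],
    [-1, 0, 0, -6.4, 0, 0, 0],
  ],
)

```text
clock: 11.02
tool_pos: [0.5193, 0.1804, 0.2391]
eef_rot: [0.004, 0.002, 1.0, 0.002]
wrist_force: [-0.1, 0.4, 0.7]
gripper_width: 0.0852
grasp_force: 0.0
```

Call:
step_arm(
  motion=[
    [-1, 0, -1.0, 0, 0, 0, 0],
    [-1, 0, -2.2, 0, 0, 0, 0],
    [-1, 0, -3.4, 0, 0, 0, 0],
    [-1, 0, -4.6, 0, 0, 0, 0],
    [-1, 0, -5.8, 0, 0, 0, 0],
    [-1, 0, -7.0, 0, 0, 0, 0],
    [-1, 0, -8.2, 0, 0, 0, 0],
    [-1, 0, -9.4, 0, 0, 0, 0],
  ],
)

```text
clock: 11.68
tool_pos: [0.5151, -0.104, 0.2333]
eef_rot: [0.0, 0.002, 1.0, 0.0]
wrist_force: [0.6, 0.2, -0.5]
gripper_width: 0.0855
grasp_force: 0.0
```

Call:
step_arm(
  motion=[
    [-1, 0.2, -1.0, 0, 0, 0, 0],
    [-1, 0.5, -1.8, 0, 0, 0, 0],
    [-1, 0.9, -2.4, 0, 0, 0, 0],
    [-1, 1.0, -2.6, 0, 0, 0, 0],
    [-1, 1.0, -2.6, 0, 0, 0, 0],
    [-1, 1.0, -2.6, 0, 0, 0, 0],
    [-1, 1.0, -2.6, 0, 0, 0, 0],
  ],
)

```text
clock: 12.27
tool_pos: [0.4862, -0.178, 0.2328]
eef_rot: [0.0, 0.001, 1.0, 0.0]
wrist_force: [0.3, -0.2, 0.8]
gripper_width: 0.0852
grasp_force: 0.0
```

```bash
python3 - <<'E'
from h import *
to([0.5206,-0.2125,0.20],179.4)
s,d=snap('top'); W=d['W']
sub=np.zeros(W.shape[:2],bool); sub[175:275,145:235]=1
m=sub&(np.abs(W[...,2]-.010)<.006)
rg=sub&(np.abs(W[...,2]-.05)<.006); p=W[rg]; print('cover bar',len(p),p.mean(0),cv2.minAreaRect((p[:,:2]*1000).astype(np.float32)))
s,w=snap('wrist'); W=w['W']; m=np.abs(W[...,2]-.072)<.004
n,l,S,C=cv2.connectedComponentsWithStats(m.astype(np.uint8))
for i in range(1,n):
    if S[i,4]>80: p=W[l==i]; print(S[i],p.mean(0),cv2.minAreaRect((p[:,:2]*1000).astype(np.float32)))
t=cv2.resize(d['color'][160:280,140:350],(400,300)); cv2.imwrite('pics/c3.png',np.hstack([t,cv2.resize(w['color'],(400,300))])[:,:,::-1])
E
```

```text
[0.5206, -0.2125, 0.2] shift [-1.146 -1.148  1.094] turn [0.008 0.004 0.085] at [ 0.4862 -0.178   0.2328] F [ 0.3 -0.2  0.8] w 0.0852 g 0.0 t 12.2667
cover bar 84 [0.51834477 0.17934857 0.04870213] ((518.2495727539062, 179.66961669921875), (12.834744453430176, 67.36204528808594), 88.97135162353516)
[162 127  12 116 254] [ 0.49448015 -0.2798637   0.0719777 ] ((500.2846984863281, -279.8065490722656), (1.2418859004974365, 136.6017608642578), 89.7730941772461)
[219 180  12  57 590] [ 0.52499092 -0.21528948  0.07255867] ((525.97314453125, -215.67002868652344), (12.1253023147583, 69.857666015625), 89.37406158447266)
[174 260 109  15 409] [ 0.6095688  -0.21370175  0.07209994] ((603.3212280273438, -213.6017608642578), (134.5944366455078, 16.105451583862305), 89.31565856933594)
```

View pics/c3.png

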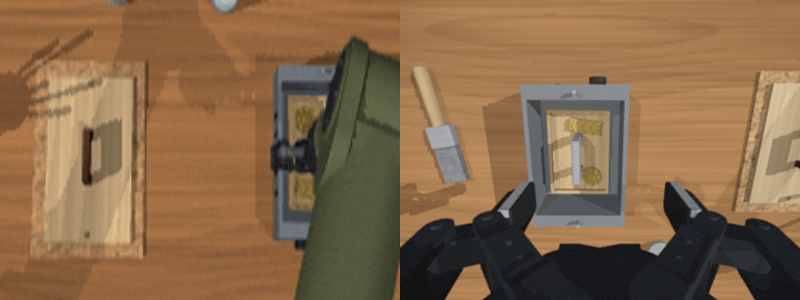

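The cover lies flat and centred on the mat: its bar is at (0.518, 0.180), top 0.050. In the wrist view the tray's bar is at crop (577,160), which gives (0.526, -0.2157) with the top at 0.0725. I'll approach it with the fingers half open for more clearance in the well.

Call:
step_arm(
  motion=[
    [-0.4, -0.7, -0.7, 0.2, 0, 0, 0],
    [-0.4, -1.33, -1.26, 0.8, 0, 0, 0.1],
    [-0.4, -1.33, -1.26, 1.6, 0, 0, 0.1],
    [-0.4, -1.33, -1.26, 2.4, 0, 0, 0.1],
    [-0.4, -1.33, -1.26, 3.0, 0, 0, 0.1],
    [-0.4, -1.33, -1.26, 3.6, 0, 0, 0.1],
    [-0.4, -1.33, -1.26, 3.7, 0, 0, 0.1],
    [-0.4, -1.33, -1.26, 3.7, 0, 0, 0.1],
  ],
)

```text
clock: 13.03
tool_pos: [0.5247, -0.2167, 0.1205]
eef_rot: [-0.001, 0.007, 1.0, 0.0]
wrist_force: [-0.4, -0.2, 0.3]
gripper_width: 0.0601
grasp_force: 0.0
```

Call:
step_arm(
  motion=[
    [-0.4, 0, 0, 0, 0, 0, 0],
    [-0.4, 0, 0, 0, 0, 0, 0],
  ],
)

```text
clock: 13.2
tool_pos: [0.5263, -0.218, 0.1232]
eef_rot: [0.001, 0.007, 1.0, -0.0]
wrist_force: [-0.0, 0.0, 0.0]
gripper_width: 0.06
grasp_force: 0.0
```

```bash
python3 - <<'E'
from h import *
to([0.526,-0.2157,0.043],179.4)
s,w=snap('wrist'); W=w['W']; m=np.abs(W[...,2]-.072)<.004
n,l,S,C=cv2.connectedComponentsWithStats(m.astype(np.uint8))
for i in range(1,n):
    if S[i,4]>80: p=W[l==i]; print(S[i],p.mean(0),cv2.minAreaRect((p[:,:2]*1000).astype(np.float32)))
cv2.imwrite('pics/w4.png',w['color'][:,:,::-1])
E
```

```text
[0.526, -0.2157, 0.043] shift [0.016 0.078 2.674] turn [-0.004  0.022 -0.036] at [ 0.5263 -0.218   0.1232] F [-0.  0.  0.] w 0.06 g 0.0 t 13.2
[ 161   70  209  181 1646] [ 0.47672606 -0.20568688  0.07207079] ((496.8081970214844, -212.86618041992188), (135.57470703125, 129.49478149414062), 89.63406372070312)
[ 253  160   17   90 1411] [ 0.52464618 -0.21584256  0.07276393] ((526.2936401367188, -215.721435546875), (11.81640338897705, 70.08155822753906), 89.28205871582031)
[191 299 131   9 822] [ 0.61020101 -0.22058453  0.07206151] ((610.1995239257812, -220.42945861816406), (109.94473266601562, 2.8839404582977295), 89.99739837646484)
```

View pics/w4.png

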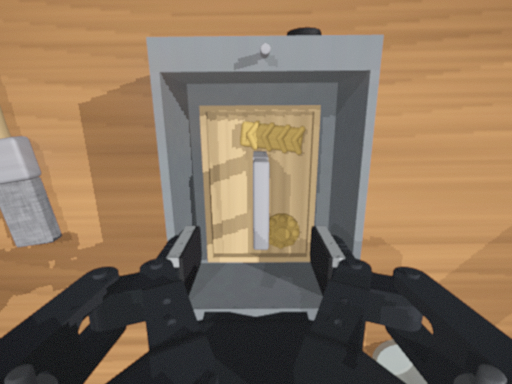

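The close view confirms the bar (px 253–270, 160–250), with the rosette at (284,230) and the leaf at (273,137), both below tip height. I'll descend.

Call:
step_arm(
  motion=[
    [-0.4, 0, 0.08, 0.4, 0, 0, 0],
    [-0.4, 0, 0.08, 1.0, 0, 0, 0],
    [-0.4, 0, 0.08, 1.6, 0, 0, 0],
    [-0.4, 0, 0.08, 2.2, 0, 0, 0],
    [-0.4, 0, 0.08, 2.55, 0, 0, 0],
    [-0.4, 0, 0.08, 2.65, 0, 0, 0],
    [-0.4, 0, 0.08, 2.65, 0, 0, 0],
    [-0.4, 0, 0.08, 2.65, 0, 0, 0],
  ],
)

```text
clock: 13.92
tool_pos: [0.5257, -0.2159, 0.0429]
eef_rot: [0.001, 0.007, 1.0, -0.0]
wrist_force: [1.0, 0.5, 1.0]
gripper_width: 0.0598
grasp_force: 0.0
```

```bash
python3 -c "
from h import *
to([0.5263,-0.2157,0.043],179.4)"
```

```text
[0.5263, -0.2157, 0.043] shift [-0.02   0.006 -0.002] turn [-0.003  0.01  -0.043] at [ 0.5257 -0.2159  0.0429] F [1.  0.5 1. ] w 0.0598 g 0.0 t 13.9167
```

Call:
step_arm(
  motion=[
    [0, 0, 0, 0, 0, 0, 0],
    [0.3, 0, 0, 0, 0, 0, 0],
    [0.55, 0, 0, 0, 0, 0, 0],
    [0.7, 0, 0, 0, 0, 0, 0],
    [1, 0, 0, 0, 0, 0, 0],
    [1, 0, 0, 0, 0, 0, 0],
    [1, 0, 0, 0, 0, 0, 0],
    [1, 0, 0, 0, 0, 0, 0],
  ],
  grip_force=70,
)

```text
clock: 14.58
tool_pos: [0.5257, -0.2153, 0.043]
eef_rot: [0.0, 0.007, 1.0, 0.0]
wrist_force: [-1.3, 1.8, 6.0]
gripper_width: 0.0108
grasp_force: 69.1
```

Call:
step_arm(
  motion=[
    [1, 0, 0, 0, 0, 0, 0],
    [1, 0, 0, -0.02, 0, 0, 0],
    [1, 0, 0, -0.06, 0, 0, 0],
    [1, 0, 0, -0.12, 0, 0, 0],
    [1, 0, 0, -0.2, 0, 0, 0],
    [1, 0, 0, -0.27, 0, 0, 0],
    [1, 0, 0, -0.3, 0, 0, 0],
    [1, 0, 0, -0.3, 0, 0, 0],
  ],
)

```text
clock: 15.25
tool_pos: [0.5253, -0.2157, 0.0515]
eef_rot: [0.0, 0.007, 1.0, -0.0]
wrist_force: [0.7, -0.5, -2.4]
gripper_width: 0.011
grasp_force: 68.1
```

```bash
python3 -c "
from h import *
st()"
```

```text
{'clock': 15.25, 'joint_pos': [-0.2044, 0.3529, 0.6426, 1.8739, -0.2496, 0.995, 2.1016], 'tool_pos': [0.5253, -0.2157, 0.0515], 'eef_rot': [0.0002, 0.0075, 1.0, -0.0], 'wrist_force': [0.7325, -0.5401, -2.4043], 'moment': [0.0, -0.0148, -0.0778], 'grasp_force': 68.1139, 'gripper_width': 0.011}
[[-1.     0.015  0.   ]
 [ 0.015  1.    -0.   ]
 [-0.    -0.    -1.   ]]
```

Call:
step_arm(
  motion=[
    [1, 0, 0, -0.08, 0, 0, 0],
    [1, 0, 0, -0.2, 0, 0, 0],
    [1, 0, 0, -0.4, 0, 0, 0],
    [1, 0, 0, -0.65, 0, 0, 0],
    [1, 0, 0, -0.95, 0, 0, 0],
    [1, 0, 0, -1.25, 0, 0, 0],
    [1, 0, 0, -1.55, 0, 0, 0],
    [1, 0, 0, -1.85, 0, 0, 0],
  ],
)

```text
clock: 15.92
tool_pos: [0.5254, -0.2157, 0.1082]
eef_rot: [0.0, 0.007, 1.0, -0.0]
wrist_force: [0.3, 0.3, -3.3]
gripper_width: 0.0109
grasp_force: 68.2
```

Call:
step_arm(
  motion=[
    [1, 0, 0, -0.3, 0, 0, 0],
    [1, 0, 0, -0.6, 0, 0, 0],
    [1, 0, 0, -0.9, 0, 0, 0],
    [1, 0, 0, -1.2, 0, 0, 0],
    [1, 0, 0, -1.5, 0, 0, 0],
    [1, 0, 0, -1.8, 0, 0, 0],
    [1, 0, 0, -2.1, 0, 0, 0],
    [1, 0, 0, -2.4, 0, 0, 0],
  ],
)

```text
clock: 16.58
tool_pos: [0.5251, -0.2156, 0.1797]
eef_rot: [0.0, 0.007, 1.0, 0.0]
wrist_force: [0.2, -0.5, -2.7]
gripper_width: 0.0111
grasp_force: 68.2
```

Call:
step_arm(
  motion=[
    [1, 0, 0, -0.28, 0, 0, 0],
    [1, 0, 0, -0.5, 0, 0, 0],
    [1, 0, 0, -0.68, 0, 0, 0],
    [1, 0, 0, -0.8, 0, 0, 0],
    [1, 0, 0, -0.86, 0, 0, 0],
    [1, 0, 0, -0.87, 0, 0, 0],
    [1, 0, 0, -0.87, 0, 0, 0],
    [1, 0, 0, -0.87, 0, 0, 0],
  ],
)

```text
clock: 17.25
tool_pos: [0.5249, -0.2155, 0.2045]
eef_rot: [-0.0, 0.007, 1.0, 0.0]
wrist_force: [-0.1, 0.1, -3.2]
gripper_width: 0.0111
grasp_force: 68.2
```

Call:
step_arm(
  motion=[
    [1, 0, 0, 0, 0, 0, 0],
    [1, 0, 0, 0, 0, 0, 0],
    [1, 0, 0, 0, 0, 0, 0],
    [1, 0, 0, 0, 0, 0, 0],
    [1, 0, 0, 0, 0, 0, 0],
    [1, 0, 0, 0, 0, 0, 0],
  ],
)

```text
clock: 17.75
tool_pos: [0.5252, -0.2156, 0.2049]
eef_rot: [0.0, 0.007, 1.0, 0.0]
wrist_force: [0.1, 0.5, -3.5]
gripper_width: 0.011
grasp_force: 68.2
```

```bash
python3 - <<'E'
from h import *
st()
s,e=snap('scene'); s,w=snap('wrist'); W=w['W']
m=np.abs(W[...,2]-.173)<.004; p=W[m]; A=np.c_[p[:,:2],np.ones(len(p))]; print('floor plane',np.linalg.lstsq(A,p[:,2],rcond=None)[0],len(p),np.median(p[:,2]))
t=cv2.resize(e['color'][90:290,150:400],(400,300),interpolation=2); cv2.imwrite('pics/c5.png',np.hstack([t,cv2.resize(w['color'],(400,300))])[:,:,::-1])
E
```

```text
{'clock': 17.75, 'joint_pos': [-0.2652, 0.1826, 0.6866, 1.7193, -0.1204, 1.2824, 2.0035], 'tool_pos': [0.5252, -0.2156, 0.2049], 'eef_rot': [0.0, 0.0075, 1.0, 0.0], 'wrist_force': [0.1398, 0.5477, -3.4554], 'moment': [-0.0105, 0.0335, -0.0533], 'grasp_force': 68.1698, 'gripper_width': 0.011}
[[-1.     0.015  0.   ]
 [ 0.015  1.     0.   ]
 [-0.     0.    -1.   ]]
floor plane [-0.00087798 -0.00044946  0.17425811] 14251 0.1738842186946926
```

View pics/c5.png

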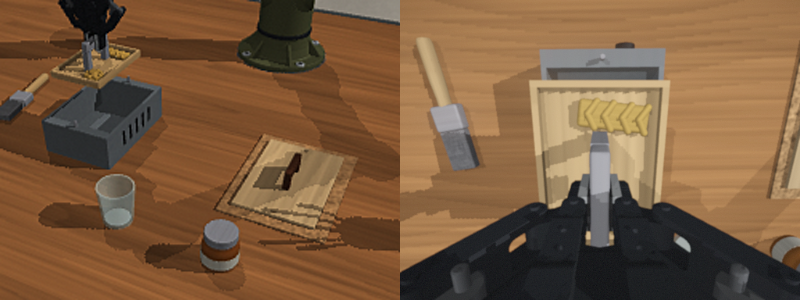

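The tray is level: its floor reads 0.174, so the underside is at about 0.168, 9 cm above the rim. Both ornaments are on it (leaf at (613,115), rosette at (92,73)). The cover lies on the mat, and the tumbler, jar and brush have not moved. I'll hand the job in.

```bash
python3 -c "
from plant import env
print(env.close_job())"
```

```text
the job is handed in; nothing more can be done
None
```

The job is handed in, with no verdict returned: the cover is flat and centred on the cork mat, and the arm holds the tray level about 9 cm above the box rim with both ornaments on it; the tumbler, jar and brush look unmoved, and I did not re-check the mug in the last picture.

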